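# Stir bars into the safety jar and start the shaker

### The arm

A 6-joint arm with a two-finger parallel gripper is mounted at the origin on the work surface. World frame = base frame: x ahead of the robot, y to its left, z up, the work surface at z = 0. Lengths are in m, angles in rad, forces in N, time in s.
With the tool pointing down it reaches from about 0.3 to 0.875 m from the base axis. Payload 6.4 kg.
Tool frame: the origin (TCP) lies between the finger pads, 19 mm behind the fingertips; this is the grasp point; z points along the fingers, y is the line along which they close (so a half turn about z gives the same grasp; the last joint's range is limited). The gripper opens to 85 mm and grips with 20 to 120 N. Pads are 22 mm wide; open, the fingers measure 114 mm over their backs; the gripper's body (76 mm by 85 mm) begins 54 mm behind the grasp point. The pads swing forward as they close: fully open they stand 13 mm farther back than shut.
Start: joints at [-1.446, 0.181, 1.607, -0, 1.354, -0.206], TCP at [0.187, -0.544, 0.25] pointing down, gripper open.
Joint ranges: [-2.99, 2.99], [-0.89, 2.07], [0.3, 2.58], [-1.14, 4.28], [0, 2.63], [-3.12, 3.12]. Speed limits (rad/s): [2.57, 2.57, 3.01, 3.14, 3.14, 3.14].

### API

Orientations are given as a unit quaternion [w, x, y, z].
In Python, from bench import ctrl, vision gives the robot as it stands (ctrl), with the cameras (vision).
- The arm moves only by the tool hand_motion, called after "Request:" as a command line: name --argument value ..., lists and objects as JSON in quotes. Schema: {"type":"object","properties":{"offsets":{"type":"array","items":{"type":"number"},"minItems":7,"maxItems":70},"only":{"type":"string"},"quiet":{"type":"boolean"},"lines":{"type":"string"}},"required":["offsets"],"additionalProperties":false}. offsets is one flat list of numbers that holds 1 to 10 rows one after another, with no inner brackets; each row has 7 numbers: dx, dy, dz in units of 25 mm, then a rotation vector rx, ry, rz in units of 0.2 rad, then the opening from 0.0 (shut) to 1.0 (fully open); each row is the pose to reach, as a shift and turn from the pose commanded when the call began, along the tool's axes at that moment; what a row does not reach only later rows make up. A row lasts 1/8 s, in which the tool goes at most 0.0625 m and 0.188 rad, less where a joint would pass 70% of its speed; a pose out of reach is approached as far as the arm can. The fingers move at their own pace and stop on an object; the grip force is fixed at half the most. Time passes only in rows, so rows that do not move let the fingers close. The tool returns the time, the measured TCP pose, the force, the opening and the grip force at its end. only (a regular expression) keeps the lines of the reply that match it, lines (a string "A,B") keeps lines A to B, and quiet returns only ok. Input that does not fit is refused with a message, and nothing moves.
- ctrl.get_obs(): the state, without advancing time (a new reading comes with each control period).
- vision.camera(name): name is "side" or "top" or "wrist"; returns the picture (384x512x3 uint8, blue, green, red); there is no depth.
- vision.camera_params(name): a dict with "fovy" (degrees; the focal length in pixels is half the picture's height over the tangent of half this angle, whatever the lens; pixels are square), "cx", "cy" (the principal point, pixels), "dist" ([k1, k2, p1, p2, k3] as OpenCV has them; the pictures are not rectified), "view" (4x4, takes a point from world to camera coordinates). Camera axes: x right, y up, looking along -z (the intrinsics and any distortion apply to the point x, -y, -z); pixel columns grow to the right and rows downward; lengths in m; the calibration is good to about 2 mm. A picture is of the moment at which its call begins: read the wrist's pose just before it. camera_params takes no time and is no camera call; for the wrist camera it gives the pose at the moment of the call.
- ctrl.hand_in(): hands the job in; it is judged then, once.
The state is a dict: "time_s": time; "q": joint angles; "dq": joint speeds; "joint_efforts": joint torques, N m; "eef_pos": TCP position; "eef_rot": TCP orientation; "wrist_force": force on the tool from outside, world axes, zero at the start; "torque": the same for the moment, N m; "opening": opening from 0.0 (shut) to 1.0 (fully open); "grasp_force": force on a finger pad.
Only numpy, scipy, OpenCV 4.12 (cv2) and the standard library are available. Lean on these libraries where they do the work, as an engineer would, in place of code of your own. Each camera call takes 0.05 s, during which the arm holds its last target. There are 200 camera calls.

### The job

Wash up the loose stir bars: open the clear jar that is clamped on the shaker (its child-resistant cap comes free only if pressed down while turned anticlockwise; turned alone it just ratchets), lay the cap aside, put every white stir bar lying on the bench into the jar, then refit the cap and press it down while turning it clockwise until it locks. Only when the cap is locked, press the shaker's round start key until it snaps past its resistance and stays down. Leave the glassware and the other things on the bench where they are.

Things in the scene. Friction and masses are not known exactly. Their poses are not given: they have to be found in the camera images.
- jar: Clear wide-mouth jar, 100 mm across, clamped upright on the shaker, immovable; its yaw and the shaker's place vary. Origin: centre of its underside, 70 mm above the bench; z up. Inside 92 mm across below the neck, inner floor 4 mm above the origin, shoulder at 82 mm. A grey collar round the neck, sprung by 1 N/mm, pushes the cap up.
- jar_rim (a point): Centre of the jar's rim, the top of its neck, 118 mm above the jar's origin. Neck 66 mm across outside, mouth 60 mm inside. A stir bar passes through the mouth lying or upright.
- jar_notch (a point): Notch under one of three white lugs on the jar's neck, on the jar's +x axis; the others are 120 and 240 degrees round. Lugs: 40 degrees wide, out to 39 mm from the axis, 108 to 113 mm above the jar's origin. Notch: 28 degrees wide in the underside; at its clockwise end a full stop, at its anticlockwise end a tooth 4 mm deep.
- cap: White child-resistant cap, 87 mm across, about 90 g, three ribs outside. Origin: centre of the skirt's lower edge; z up; x towards one rib. Locked, its origin is 99 mm above the jar's and its yaw equals the jar's, or differs by 120 or 240 degrees (play 3 degrees). Turned without pressing, its bar only ratchets round. Set on unlocked, it rests on the collar, 103 mm above the jar's origin.
- cap_grip (a point): TCP point to hold the cap by its grip bar, 54 mm above the cap's origin; x along the bar, fingers across y. Bar 64 x 14 mm, 33 to 60 mm above the origin on a flat disc. It slips round on the cap above 0.6 N m, so its yaw differs from the cap's. To open: press 4 to 7 mm (aim at 5.5; 8 to 14 N; at 7 mm hard on the rim), turn anticlockwise from above (+yaw) 31 to 89 degrees, best 60, lift.
- cap_lug (a point): One of three lugs inside the skirt under the ribs, on the cap's +x axis; others 120 and 240 degrees round; 22 degrees wide, 4 to 9 mm above its origin. To close: set the cap centred (1.5 mm) on the neck, yaw 60 degrees (or 35 to 85) anticlockwise of a locked yaw, press until its origin is 93.5 mm above the jar's, turn 60 degrees clockwise to the stop (more only ratchets), let it rise 5.5 mm.
- mat: Round cork mat, 116 mm across, 6 mm thick, fixed; a free place to lay the cap. Origin: centre of its underside.
- bar1: White stir bar, an octagonal rod 45 mm long and 14 mm across the flats, 25 g, lying on the bench; may be absent. Three to five of these are present. Origin: its centre, 7 mm above what it lies on; x along its length. Grip it across, near the middle; it passes lying or upright through the jar's mouth.
- bar2: White stir bar, an octagonal rod 45 mm long and 14 mm across the flats, 25 g, lying on the bench; may be absent. Three to five of these are present. Origin: its centre, 7 mm above what it lies on; x along its length. Grip it across, near the middle; it passes lying or upright through the jar's mouth.
- bar3: White stir bar, an octagonal rod 45 mm long and 14 mm across the flats, 25 g, lying on the bench; may be absent. Three to five of these are present. Origin: its centre, 7 mm above what it lies on; x along its length. Grip it across, near the middle; it passes lying or upright through the jar's mouth.
- bar4: White stir bar, an octagonal rod 45 mm long and 14 mm across the flats, 25 g, lying on the bench; may be absent. Three to five of these are present. Origin: its centre, 7 mm above what it lies on; x along its length. Grip it across, near the middle; it passes lying or upright through the jar's mouth.
- bar5: White stir bar, an octagonal rod 45 mm long and 14 mm across the flats, 25 g, lying on the bench; may be absent. Three to five of these are present. Origin: its centre, 7 mm above what it lies on; x along its length. Grip it across, near the middle; it passes lying or upright through the jar's mouth.
- start_key (a joint): Travel of the shaker's start key in m: 0 up, 0.0068 fully down. It resists with about 7 N at first, snaps through at 3.5 mm and then pulls itself down and stays down.
- start_key_top (a point): Centre of the top of the start key, a grey round key 32 mm across at the robot's end of the shaker's flat top; it stands 12 mm above that when up. Push straight down. The shaker is a white box 280 x 220 x 70 mm; the key is 165 mm in front of the jar's axis and 45 mm to the side.
- beaker: Bystander: glass beaker, 64 mm across, 85 mm tall. Origin: centre of its underside.
- reagent_bottle: Bystander: brown bottle, 66 mm across, 150 mm tall. Origin: centre of its underside.
- dish: Bystander: small white dish, 42 mm across, 14 mm tall, among the stir bars. Origin: centre of its underside.
- scoop: Bystander: steel scoop, 170 mm long, lying along its x axis. Origin: on its underside.
- flask: Bystander: conical flask, 80 mm across, 103 mm tall. Origin: centre of its underside.

How it is judged:
By the outcome, as a careful person would: the job done as asked, in the order asked, and still so for the second after the job is handed in, with the robot touching nothing.
Of bar1, bar2, bar3, bar4, bar5 only 3 to 5 are there at a start; the rules pass over those that are not, and their reading is None.
At some moment in a run one of bar1, bar2, bar3, bar4, bar5 may be knocked a few centimetres aside while the robot is not near it.
It also fails if it takes over 210 s, if anything falls off the work surface, if the arm or the gripper's body presses on something with over 40 N, if the wrist force passes 120 N, or if a joint passes its speed limit or range.

## Working session

There is one attempt and no reset: what is moved stays moved. The work goes in short steps, Python scripts to look and compute and a tool call to move; the robot and the scene stay as the last step left them, time stands still between calls to the robot, and variables do not carry over. Pictures are saved under pics/ and viewed, at most 14 in all, crops included, and the job is handed in when it is done.

```bash
ls; mkdir -p pics
```

Run:
```python
from bench import ctrl, vision
import cv2,numpy as np
o=ctrl.get_obs();print(o['eef_pos'],o['eef_rot'],o['time_s'])
for n in ['top','side']:
    cv2.imwrite(f'pics/{n}0.png',cv2.resize(vision.camera(n),(800,600),interpolation=cv2.INTER_CUBIC))
    p=vision.camera_params(n);print(n,p['fovy'],p['cx'],p['cy'],p['dist'],np.round(p['view'],4).tolist())
```

```text
bench.py
pics
[ 0.18671826 -0.54330321  0.24907349] [-8.87230402e-04  9.86353533e-01  1.64638749e-01  5.07260902e-05] 0.0
top 50.93312254430431 257.6170703113442 194.4098427493606 [0.03447935 0.         0.         0.         0.        ] [[0.0274, -0.9996, 0.0044, -0.052], [0.9927, 0.0278, 0.1173, -0.5561], [-0.1174, 0.0012, 0.9931, -1.508], [0.0, 0.0, 0.0, 1.0]]
side 54.91584167856293 254.75788867948881 192.37186525301365 [-0.00245014  0.          0.          0.          0.        ] [[0.9664, -0.2568, 0.0047, -0.5279], [0.1424, 0.5506, 0.8225, -0.1869], [-0.2138, -0.7943, 0.5687, -1.2679], [0.0, 0.0, 0.0, 1.0]]
```

View pics/top0.png

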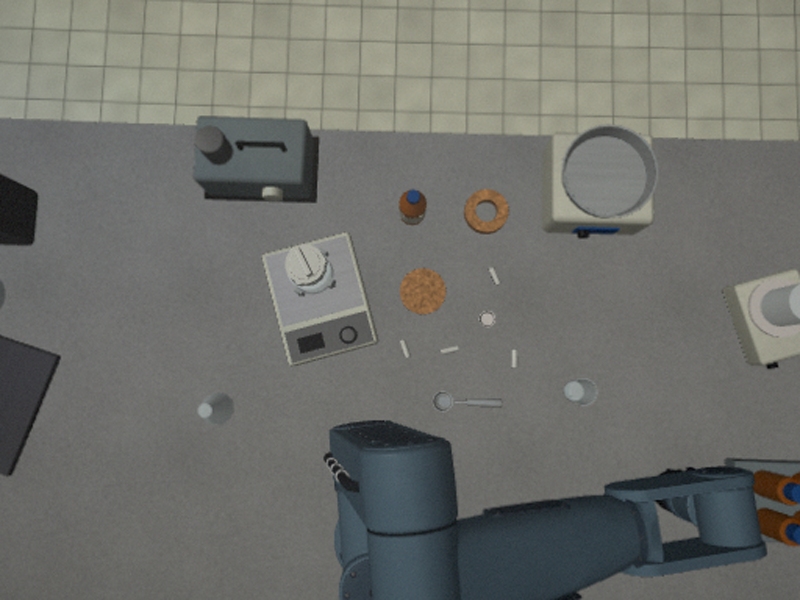

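View pics/side0.png

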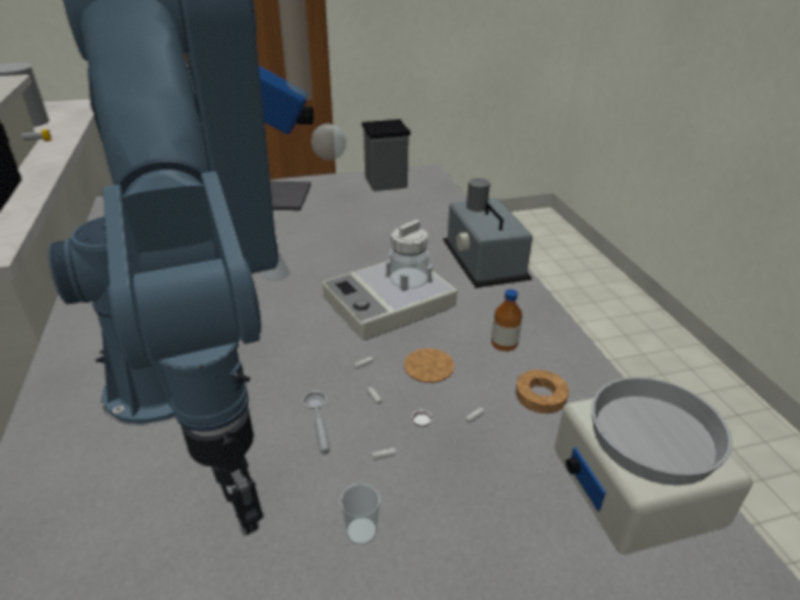

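The top view shows four stir bars at about (405,349), (449,350), (514,358) and (494,276) in the 800x600 picture. The dish is at (487,319), the mat at (423,291), the cap at (306,265) and the key at (348,335). The side view shows the same four bars.

Create h.py:
```python
from bench import ctrl, vision
import cv2,numpy as np
from scipy.spatial.transform import Rotation as R
def cam(n,p=None):
    p=p or vision.camera_params(n); f=192/np.tan(np.radians(p['fovy']/2))
    K=np.array([[f,0,p['cx']],[0,f,p['cy']],[0,0,1]]);return K,np.array(p['dist'],float),np.array(p['view'])
def unproj(n,uv,z,p=None):
    K,d,V=cam(n,p); x,y=cv2.undistortPoints(np.array([[uv]],float),K,d)[0,0]
    r=V[:3,:3].T@[x,-y,-1]; c=-V[:3,:3].T@V[:3,3]; return c+r*(z-c[2])/r[2]
def proj(n,P,p=None):
    K,d,V=cam(n,p); q=(V[:3,:3]@np.atleast_2d(P).T).T+V[:3,3]; q=q*[1,-1,-1]
    return cv2.projectPoints(q,np.zeros(3),np.zeros(3),K,d)[0][:,0]
def pose():
    o=ctrl.get_obs(); q=o['eef_rot']; return np.array(o['eef_pos']),R.from_quat([q[1],q[2],q[3],q[0]])
def go(target,yaw=None):
    "shift in tool axes to target; yaw = wanted world angle of the tool x axis (mod pi)"
    p,r=pose(); print('tool shift',np.round(r.inv().apply(np.array(target)-p),4))
    if yaw is not None:
        x=r.as_matrix()[:,0]; a=np.arctan2(x[1],x[0]); d=(yaw-a+np.pi/2)%np.pi-np.pi/2
        print('tool x yaw %.3f, turn world %.3f -> rz tool %.3f'%(a,d,-d))
def crop(img,x0,y0,x1,y1,s,name): cv2.imwrite('pics/'+name,cv2.resize(img[y0:y1,x0:x1],None,fx=s,fy=s,interpolation=cv2.INTER_CUBIC))
```

Run:
```python
from h import *
im=vision.camera('top'); cv2.imwrite('pics/topraw.png',im)
crop(im,160,140,350,270,4.2,'c1.png')
g=cv2.cvtColor(im,cv2.COLOR_BGR2GRAY)
m=(g>150).astype(np.uint8); m[:, :240]=0
n,l,st,c=cv2.connectedComponentsWithStats(m)
for i in range(1,n):
    x,y,w,h,a=st[i]
    if 10<a<200 and 150<c[i][1]<260:
        pts=np.argwhere(l==i)[:,::-1].astype(float); W=np.array([unproj('top',q,.010)[:2] for q in pts])
        e,v=np.linalg.eigh(np.cov(W.T)); print(c[i],a,W.mean(0).round(4),np.degrees(np.arctan2(*v[::-1,1])).round(1),np.sqrt(12*e).round(3))
s=1.5625
for n,u,z in [('cap',(306,260),.229),('mat',(423,291),.006),('key',(348,335),.082)]: print(n,unproj('top',(np.array(u)+.5)/s-.5,z).round(3))
```

```text
[315.80952381 176.        ] 21 [ 0.6386 -0.2615] -154.3 [0.008 0.042]
[508.75247525 192.28712871] 101 [ 0.5952 -1.001 ] 176.1 [0.023 0.067]
[311.56521739 203.89130435] 46 [ 0.5289 -0.2463] 94.3 [0.024 0.029]
[258.36363636 222.86363636] 22 [ 0.4499 -0.0425] -160.5 [0.008 0.043]
[287.23809524 223.33333333] 21 [ 0.4512 -0.1536] 104.7 [0.008 0.043]
[328.5 229. ] 22 [ 0.434  -0.3123] -179.7 [0.007 0.043]
[367.63265306 249.97959184] 49 [ 0.3586 -0.4614] -144.3 [0.029 0.034]
cap [0.623 0.174 0.229]
mat [ 0.595 -0.086  0.006]
key [0.475 0.09  0.082]
```

View pics/c1.png

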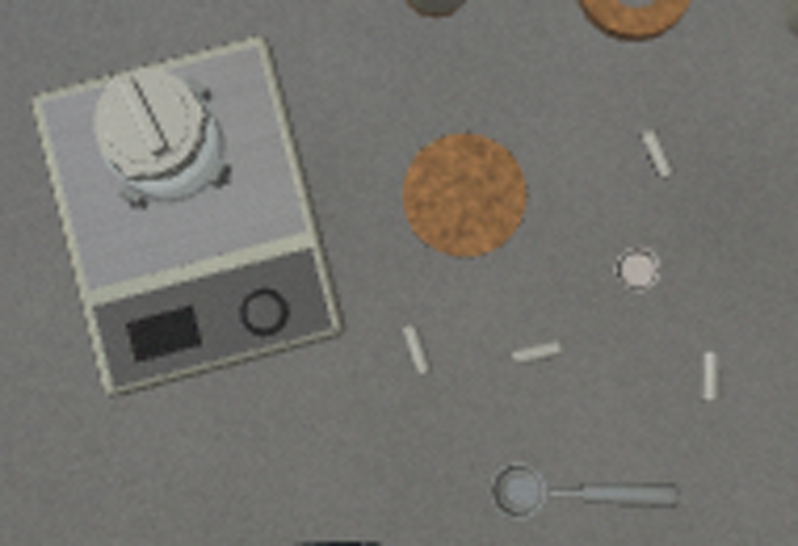

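Run:
```python
from h import *
u=lambda x,y,z: unproj('top',((x+.5)/4.2-.5+160,(y+.5)/4.2-.5+140),z)
print('cap disc',u(150,124,.202).round(4)); a=u(134,80,.229);b=u(162,152,.229); print('bar',a,b,(a+b)/2,np.arctan2(*(a-b)[1::-1]))
print('key',u(265,312,.082),'mat',u(465,194,.006))
# shaker box top corners
c=[u(*q,.07)[:2] for q in [(35,98),(262,39),(340,330),(110,392)]]; print(np.round(c,3), np.arctan2(*(c[0]-c[3])[::-1]))
go([.62,.17,.38],np.arctan2(*(a-b)[1::-1]))
p,r=pose(); K,d,V=cam('wrist'); C=-V[:3,:3].T@V[:3,3]; print('wrist cam in tool',r.inv().apply(C-p), r.inv().apply(-V[2,:3]),r.as_matrix())
```

```text
cap disc [0.6183 0.1789 0.202 ]
bar [0.64881837 0.18899811 0.229     ] [0.59118579 0.1640834  0.229     ] [0.62000208 0.17654075 0.229     ] 0.4080398321392703
key [0.4757688  0.08971849 0.082     ] mat [ 0.59561253 -0.08527798  0.006     ]
[[0.662 0.303]
 [0.722 0.103]
 [0.463 0.024]
 [0.403 0.224]] 0.29698330861511407
tool shift [ 0.6415 -0.5342 -0.1298]
tool x yaw 0.331, turn world 0.077 -> rz tool -0.077
wrist cam in tool [ 0.06740326  0.0003847  -0.12355021] [-2.66710490e-01  1.23538815e-04  9.63776685e-01] [[ 9.45793910e-01  3.24767382e-01 -1.66472387e-04]
 [ 3.24767287e-01 -9.45792912e-01  1.40576980e-03]
 [ 2.99099773e-04 -1.38363330e-03 -9.99998998e-01]]
```

The rows are not in the units I measure in: shifts go in units of 25 mm and turns go in units of 0.2 rad. I convert before sending: 0.36 m is 14.4, -0.3 m is -12, -0.077 rad is -0.385.

Request:
hand_motion --offsets '[0,0,-2.4,0,0,0,1,1.6,-1.36,-4.8,0,0,0,1,14.4,-12,-5.2,0,0,-0.385,1,14.4,-12,-5.2,0,0,-0.385,1,14.4,-12,-5.2,0,0,-0.385,1,14.4,-12,-5.2,0,0,-0.385,1,14.4,-12,-5.2,0,0,-0.385,1,14.4,-12,-5.2,0,0,-0.385,1,14.4,-12,-5.2,0,0,-0.385,1]'

```text
time_s: 1.27
eef_pos: [0.4305, -0.141, 0.3801]
eef_rot: [0.0, 0.979, 0.203, 0.0]
wrist_force: [-0.1, -0.7, 0.2]
opening: 0.993
grasp_force: 0.0
```

Run:
```python
from h import *
go([.62,.178,.36],.408)
```

```text
tool shift [ 0.3006 -0.2175  0.0202]
tool x yaw 0.408, turn world -0.000 -> rz tool 0.000
```

Request:
hand_motion --offsets '[12,-8.68,0.8,0,0,0,1,12,-8.68,0.8,0,0,0,1,12,-8.68,0.8,0,0,0,1,12,-8.68,0.8,0,0,0,1,12,-8.68,0.8,0,0,0,1,12,-8.68,0.8,0,0,0,1,12,-8.68,0.8,0,0,0,1,12,-8.68,0.8,0,0,0,1]'

```text
time_s: 2.28
eef_pos: [0.6188, 0.1749, 0.3593]
eef_rot: [0.0, 0.979, 0.203, -0.001]
wrist_force: [-0.5, -0.8, 0.2]
opening: 1.002
grasp_force: 0.0
```

Run:
```python
from h import *
import json
P=vision.camera_params('wrist'); im=vision.camera('wrist'); print(pose()[0]); cv2.imwrite('pics/w1.png',cv2.resize(im,(800,600),interpolation=cv2.INTER_CUBIC))
import pickle; pickle.dump(P,open('P1.pkl','wb'))
```

```text
[0.61885219 0.17429366 0.35992165]
```

View pics/w1.png

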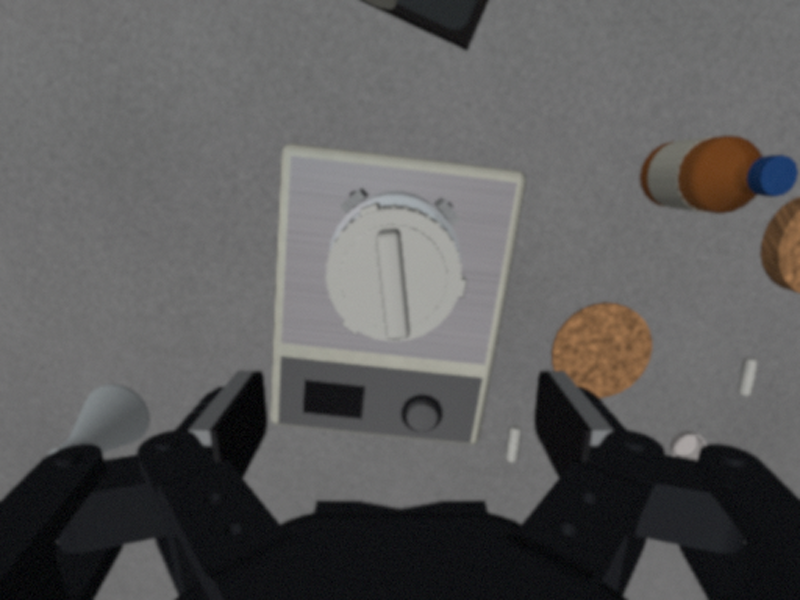

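The picture shows the cap with its grip bar from about (389,237) to (397,336), and the cap disc centred near (395,272). The key is at (422,413).

Run:
```python
from h import *
import pickle; P=pickle.load(open('P1.pkl','rb'))
u=lambda x,y,z: unproj('wrist',((x+.5)/1.5625-.5,(y+.5)/1.5625-.5),z,P)
a=u(389,237,.229);b=u(397.5,336,.229);y=np.arctan2(*(a-b)[1::-1]);c=(a+b)/2
print(a,b,c,np.linalg.norm(a-b),y,'disc',u(395,274,.202),'key',u(422,411,.082),'mat',u(602,350,.006))
go([*c[:2],.25],y)
```

```text
[0.64767766 0.19390589 0.229     ] [0.59577046 0.16642361 0.229     ] [0.62172406 0.18016475 0.229     ] 0.05873357828599191 0.4869293286833963 disc [0.62415452 0.18052206 0.202     ] key [0.48392048 0.09306452 0.082     ] mat [ 0.5969959 -0.0843669  0.006    ]
tool shift [ 0.005  -0.0043  0.1099]
tool x yaw 0.407, turn world 0.080 -> rz tool -0.080
```

Scaled: 0.137 m is 5.48, 0.125 m is 5, -0.08 rad is -0.4.

Request:
hand_motion --offsets '[0.16,-0.2,2,0,0,-0.4,1,0.16,-0.2,4,0,0,-0.4,1,0.16,-0.2,5,0,0,-0.4,1,0.16,-0.2,5.48,0,0,-0.4,1,0.16,-0.2,5.48,0,0,-0.4,1,0.16,-0.2,5.48,0,0,-0.4,0,0.16,-0.2,5.48,0,0,-0.4,0,0.16,-0.2,5.48,0,0,-0.4,0,0.16,-0.2,5.48,0,0,-0.4,0,0.16,-0.2,5.48,0,0,-0.4,0]'

```text
time_s: 3.58
eef_pos: [0.621, 0.1812, 0.2235]
eef_rot: [0.0, 0.97, 0.242, 0.0]
wrist_force: [-0.7, 0.3, 2.8]
opening: 0.15
grasp_force: 60.5
```

Run:
```python
from h import *
o=ctrl.get_obs();print(o['wrist_force'],o['torque']);go([.621,.180,.223],.487)
```

```text
[-0.66050049  0.31919302  2.78766583] [-0.03696051  0.1631061  -0.02595757]
tool shift [-0.0006  0.0011  0.0005]
tool x yaw 0.488, turn world -0.001 -> rz tool 0.001
```

Scaled: 0.006 m is 0.24, 0.003 m is 0.12.

Request:
hand_motion --offsets '[0,0,0.12,0,0,0,0,0,0,0.24,0,0,0,0,0,0,0.24,0,0,0,0]'

```text
time_s: 3.95
eef_pos: [0.6213, 0.1813, 0.2189]
eef_rot: [0.0, 0.97, 0.242, 0.001]
wrist_force: [-3.2, -1.5, 11.4]
opening: 0.157
grasp_force: 61.6
```

Run:
```python
from h import *
o=ctrl.get_obs();print(o['q'],o['wrist_force'],o['torque'],o['eef_pos'])
```

```text
[ 1.00907928e-01  3.63496107e-01  1.44412384e+00 -6.02874218e-05
  1.33214234e+00  1.18376285e+00] [-3.23914975 -1.47804358 11.40929956] [-0.13700401  0.67306707 -0.00371371] [0.62132608 0.18129502 0.21894479]
```

Scaled: 0.0007 m is 0.028, -1.047 rad is -5.235.

Request:
hand_motion --offsets '[0,0,0.028,0,0,-0.75,0,0,0,0.028,0,0,-1.5,0,0,0,0.028,0,0,-2.25,0,0,0,0.028,0,0,-3,0,0,0,0.028,0,0,-3.75,0,0,0,0.028,0,0,-4.5,0,0,0,0.028,0,0,-5.235,0,0,0,0.028,0,0,-5.235,0]'

```text
time_s: 4.95
eef_pos: [0.6218, 0.1813, 0.2188]
eef_rot: [0.001, 0.719, 0.695, 0.001]
wrist_force: [-2.3, -2.0, 10.9]
opening: 0.152
grasp_force: 61.8
```

Run:
```python
from h import *
o=ctrl.get_obs();print(o['q'][5],o['wrist_force'],o['torque'],o['eef_pos']); go([.621,.1805,.223],.487+1.047)
```

```text
0.13500353949487076 [-2.33160662 -2.01289137 10.86900421] [-0.1494357   0.50684189  0.11603867] [0.62175362 0.18127338 0.21877625]
tool shift [-0.0008 -0.0007 -0.0042]
tool x yaw 1.537, turn world -0.003 -> rz tool 0.003
```

Scaled: -0.03 m is -1.2, -0.02 m is -0.8.

Request:
hand_motion --offsets '[0,0,-0.32,0,0,0,0,0,0,-0.8,0,0,0,0,0,0,-1.2,0,0,0,0,0,0,-1.2,0,0,0,0]'

```text
time_s: 5.45
eef_pos: [0.6212, 0.1813, 0.2471]
eef_rot: [0.0, 0.72, 0.694, 0.001]
wrist_force: [0.9, 0.5, -0.8]
opening: 0.151
grasp_force: 60.0
```

Run:
```python
from h import *
o=ctrl.get_obs();print(o['wrist_force'],o['torque'],o['eef_pos']); 
p,r=pose();print(np.arctan2(*r.as_matrix()[1::-1,0]))
im=vision.camera('side'); uv=proj('side',[.62,.18,.2])[0];print(uv); x,y=int(uv[0]),int(uv[1]); crop(im,x-60,y-45,x+60,y+45,5,'s1.png')
```

```text
[ 0.88061465  0.48390918 -0.82288768] [0.03097171 0.03713981 0.00566268] [0.62119742 0.18125701 0.24707025]
1.5348185227601505
[261.48795328 149.74155867]
```

View pics/s1.png

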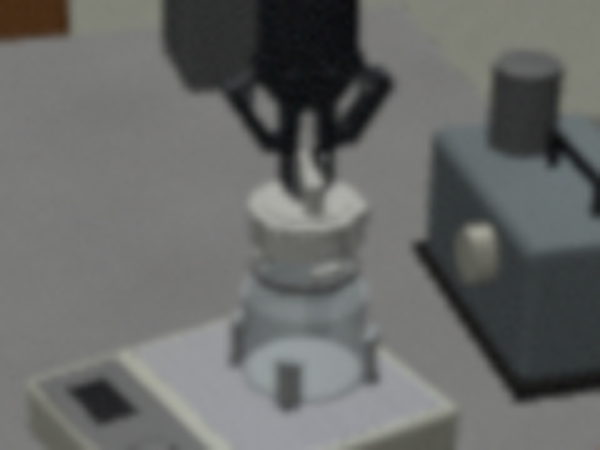

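The cap is free and hangs in the fingers just above the neck. Next I carry it to the mat.

Run:
```python
from h import *
go([.596,-.085,.062],1.535)
```

```text
tool shift [-0.267  -0.0153  0.1843]
tool x yaw 1.535, turn world 0.000 -> rz tool -0.000
```

Request:
hand_motion --offsets '[0,0,-1.6,0,0,0,0,-2,-0.12,-1.6,0,0,0,0,-4.4,-0.24,-1.2,0,0,0,0,-6.8,-0.4,-0.4,0,0,0,0,-9.2,-0.52,0,0,0,0,0,-10.68,-0.6,1.6,0,0,0,0,-10.68,-0.6,4,0,0,0,0,-10.68,-0.6,6,0,0,0,0,-10.68,-0.6,6.88,0,0,0,0,-10.68,-0.6,7.12,0,0,0,0]'

```text
time_s: 6.75
eef_pos: [0.5944, -0.0846, 0.0656]
eef_rot: [-0.002, 0.72, 0.694, -0.001]
wrist_force: [0.4, -0.6, -0.9]
opening: 0.15
grasp_force: 60.1
```

Request:
hand_motion --offsets '[0,0,0.12,0,0,0,0,0,0,0.24,0,0,0,0,0,0,0.24,0,0,0,0]'

```text
time_s: 7.12
eef_pos: [0.5968, -0.0852, 0.0632]
eef_rot: [0.001, 0.72, 0.694, 0.0]
wrist_force: [-0.1, 0.8, -0.7]
opening: 0.154
grasp_force: 60.1
```

Scaled: 0.002 m is 0.08, 0.001 m is 0.04.

Request:
hand_motion --offsets '[0,0,0.04,0,0,0,0,0,0,0.08,0,0,0,0,0,0,0.08,0,0,0,0]'

```text
time_s: 7.5
eef_pos: [0.5965, -0.0852, 0.0606]
eef_rot: [0.0, 0.72, 0.694, 0.0]
wrist_force: [0.9, -0.6, -0.1]
opening: 0.147
grasp_force: 60.2
```

Request:
hand_motion --offsets '[0,0,0.04,0,0,0,0,0,0,0.04,0,0,0,0]'

```text
time_s: 7.75
eef_pos: [0.5965, -0.0852, 0.0605]
eef_rot: [0.0, 0.72, 0.694, 0.0]
wrist_force: [-2.5, 1.1, 7.8]
opening: 0.15
grasp_force: 61.4
```

Request:
hand_motion --offsets '[0,0,0.04,0,0,0,0,0,0,0.04,0,0,0,0]'

```text
time_s: 8.0
eef_pos: [0.5966, -0.0852, 0.0605]
eef_rot: [0.0, 0.72, 0.694, 0.0]
wrist_force: [-6.9, 1.2, 15.8]
opening: 0.153
grasp_force: 62.4
```

Scaled: -0.11 m is -4.4, -0.09 m is -3.6.

Request:
hand_motion --offsets '[0,0,-0.08,0,0,0,0,0,0,-0.08,0,0,0,0.3,0,0,-0.08,0,0,0,0.6,0,0,-0.08,0,0,0,0.6,0,0,-1.6,0,0,0,0.5,0,0,-3.6,0,0,0,0.5,0,0,-4.4,0,0,0,0.5]'

```text
time_s: 8.88
eef_pos: [0.5978, -0.0856, 0.1715]
eef_rot: [0.002, 0.72, 0.694, 0.001]
wrist_force: [1.3, 0.3, -1.2]
opening: 0.502
grasp_force: 0.0
```

Add to h.py:
```python
def bars():
    im=vision.camera('top'); g=cv2.cvtColor(im,cv2.COLOR_BGR2GRAY); m=(g>150).astype(np.uint8)
    n,l,st,c=cv2.connectedComponentsWithStats(m); out=[]
    for i in range(1,n):
        if 10<st[i][4]<35:
            W=np.array([unproj('top',q,.010)[:2] for q in np.argwhere(l==i)[:,::-1].astype(float)])
            e,v=np.linalg.eigh(np.cov(W.T)); s=np.sqrt(12*e)
            if .25<W.mean(0)[0]<.85 and abs(W.mean(0)[1])<.7: out.append((*W.mean(0),np.arctan2(*v[::-1,1]))); print(np.round(out[-1],4),s.round(3))
    return im
```

Run:
```python
from h import *
bars(); go([.450,-.0425,.08],.340)
p,r=pose();print(p)
im=vision.camera('wrist'); cv2.imwrite('pics/w2.png',cv2.resize(im,(800,600)))
```

```text
[0.8381 0.3123 2.0437] [0.017 0.026]
[ 0.6384 -0.2614 -2.6956] [0.009 0.044]
[ 0.4512 -0.1536  1.8272] [0.008 0.043]
[ 0.434  -0.3123 -3.1364] [0.007 0.043]
tool shift [ 0.0381 -0.1505  0.0921]
tool x yaw 1.535, turn world -1.195 -> rz tool 1.195
[ 0.59849233 -0.08580068  0.17310368]
```

View pics/w2.png

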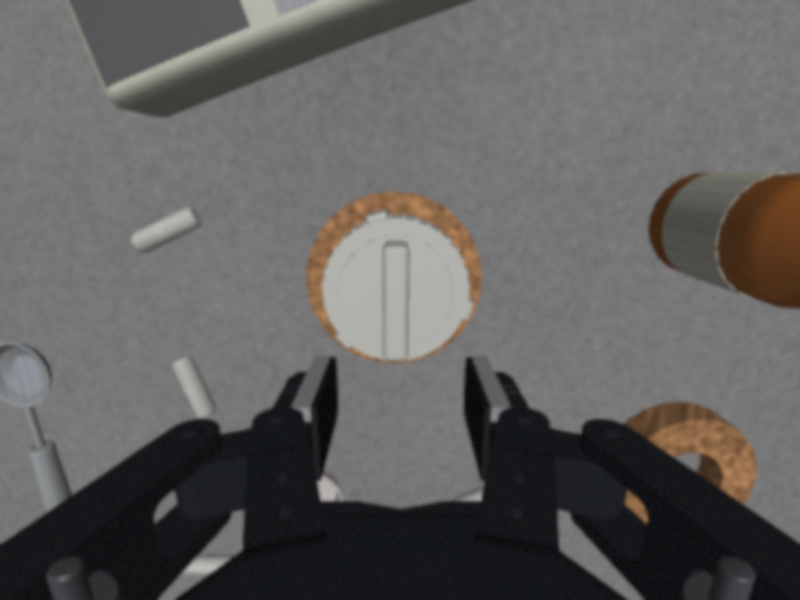

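The cap lies on the mat, and its grip bar runs from (396,242) to (396,358). Bar A lies between (138,240) and (193,216), hidden from the top camera by the arm. Bar B lies between (181,362) and (205,412).

Run:
```python
from h import *
u=lambda x,y,z: unproj('wrist',((x+.5)/1.5625-.5,(y+.5)/1.5625-.5),z)
print(u(165,226,.014),u(193,386,.012),'capbar',u(396,242,.066),u(396,358,.066))
a,b=u(138,238,.012),u(193,214,.012);print(np.arctan2(*(b-a)[1::-1])%np.pi)
go([.450,-.0425,.07],.340)
```

```text
[ 0.45392798 -0.04258103  0.014     ] [ 0.45324744 -0.15221162  0.012     ] capbar [ 0.59734393 -0.05102109  0.066     ] [ 0.59489096 -0.1137354   0.066     ]
0.3349527872124813
tool shift [ 0.0379 -0.1497  0.1001]
tool x yaw 1.535, turn world -1.195 -> rz tool 1.195
```

Request:
hand_motion --offsets '[0.4,-1.6,0,0,0,0.85,0.5,0.8,-3.2,0,0,0,1.7,0.5,1.2,-4.8,0,0,0,2.55,0.5,1.52,-5.96,0.8,0,0,3.4,0.5,1.52,-5.96,2,0,0,4.25,0.5,1.52,-5.96,3.2,0,0,5.1,0.5,1.52,-5.96,4,0,0,5.975,0.5,1.52,-5.96,4,0,0,5.975,0.5]'

```text
time_s: 9.98
eef_pos: [0.4458, -0.0408, 0.0653]
eef_rot: [-0.002, 0.985, 0.17, -0.003]
wrist_force: [-0.7, -0.8, 0.2]
opening: 0.498
grasp_force: 0.0
```

Run:
```python
from h import *
go([.451,-.0425,.022],.338)
```

```text
tool shift [0.0045 0.0035 0.0433]
tool x yaw 0.341, turn world -0.003 -> rz tool 0.003
```

Request:
hand_motion --offsets '[0.04,0,1.2,0,0,0,0.5,0.04,0,1.92,0,0,0,0.5,0.04,0,1.92,0,0,0,0.5,0.04,0,1.92,0,0,0,0,0.04,0,1.92,0,0,0,0,0.04,0,1.92,0,0,0,0,0.04,0,1.92,0,0,0,0]'

```text
time_s: 10.85
eef_pos: [0.4506, -0.0417, 0.0215]
eef_rot: [0.001, 0.986, 0.169, 0.001]
wrist_force: [-0.7, 1.1, 6.5]
opening: 0.145
grasp_force: 59.6
```

Request:
hand_motion --offsets '[0,0,-2,0,0,0,0,0,0,-4,0,0,0,0,0,0,-6.4,0,0,0,0,0,0,-8.8,0,0,0,0,0,0,-8.8,0,0,0,0]'

```text
time_s: 11.48
eef_pos: [0.4528, -0.0424, 0.2463]
eef_rot: [0.003, 0.986, 0.169, 0.005]
wrist_force: [0.4, -0.0, -1.2]
opening: 0.145
grasp_force: 58.8
```

Run:
```python
from h import *
bars();go([.621,.181,.212],.338)
```

```text
[0.8388 0.3141 2.1428] [0.016 0.024]
[ 0.6386 -0.2615 -2.6923] [0.008 0.042]
[ 0.4517 -0.1555  1.8258] [0.008 0.039]
[ 0.434  -0.3123 -3.1364] [0.007 0.043]
tool shift [ 0.2344 -0.1535  0.0316]
tool x yaw 0.340, turn world -0.002 -> rz tool 0.002
```

Request:
hand_motion --offsets '[2,-1.28,0,0,0,0,0,4,-2.56,0,0,0,0,0,6,-3.84,0,0,0,0,0,8,-5.12,0,0,0,0,0,9.4,-6.12,0,0,0,0,0,9.4,-6.12,0.6,0,0,0,0,9.4,-6.12,1.2,0,0,0,0,9.4,-6.12,1.2,0,0,0,0,9.4,-6.12,1.2,0,0,0,0]'

```text
time_s: 12.65
eef_pos: [0.62, 0.1802, 0.2104]
eef_rot: [0.0, 0.986, 0.168, -0.0]
wrist_force: [0.1, -0.5, 0.3]
opening: 0.14
grasp_force: 58.9
```

Centred on the mouth; release and lift, then look for the next bar.

Request:
hand_motion --offsets '[0,0,0,0,0,0,0.5,0,0,0,0,0,0,0.5,0,0,0,0,0,0,0.5,0,0,-1.2,0,0,0,0.5,0,0,-2,0,0,0,0.5]'

```text
time_s: 13.28
eef_pos: [0.6206, 0.1812, 0.2619]
eef_rot: [0.0, 0.986, 0.169, 0.001]
wrist_force: [0.3, -0.1, -0.6]
opening: 0.502
grasp_force: 0.0
```

Run:
```python
from h import *
im=bars();go([.4515,-.153,.09],1.827)
im=vision.camera('side'); uv=proj('side',[.62,.18,.15])[0]; x,y=int(uv[0]),int(uv[1]); crop(im,x-60,y-45,x+60,y+45,5,'s2.png')
```

```text
[0.8381 0.3123 2.0437] [0.017 0.026]
[ 0.6203  0.2489 -2.6374] [0.006 0.044]
[ 0.6393 -0.2612 -2.6697] [0.009 0.042]
[ 0.4511 -0.1539  1.8194] [0.008 0.042]
[ 0.434  -0.3123 -3.1364] [0.007 0.043]
tool shift [-0.2732  0.2582  0.1739]
tool x yaw 0.340, turn world 1.487 -> rz tool -1.487
```

View pics/s2.png

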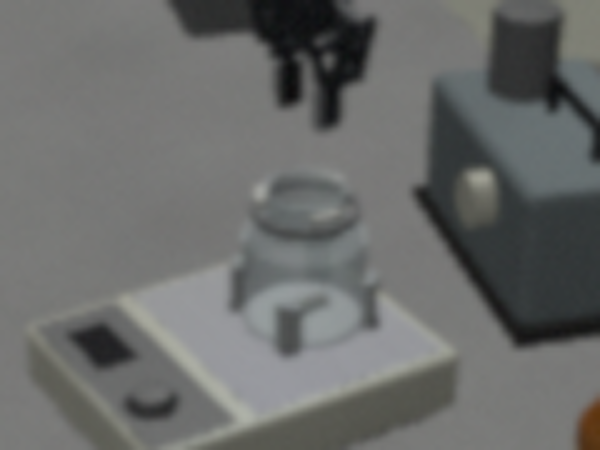

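The bar shows through the glass, lying on the jar floor at about (312,303). Next is bar B.

Request:
hand_motion --offsets '[-1.6,1.52,0,0,0,-0.9,0.5,-3.2,3.04,0,0,0,-1.8,0.5,-4.8,4.56,0,0,0,-2.7,0.5,-6.4,6.08,0,0,0,-3.6,0.5,-8,7.6,1.6,0,0,-4.5,0.5,-9.6,9.12,3.2,0,0,-5.4,0.5,-10.92,10.32,4.8,0,0,-6.3,0.5,-10.92,10.32,6.4,0,0,-7.2,0.5,-10.92,10.32,7.2,0,0,-7.435,0.5,-10.92,10.32,7.2,0,0,-7.435,0.5]'

```text
time_s: 14.62
eef_pos: [0.447, -0.1523, 0.0782]
eef_rot: [-0.002, 0.612, 0.791, -0.0]
wrist_force: [1.0, -1.2, 1.0]
opening: 0.503
grasp_force: 0.0
```

Run:
```python
from h import *
im=vision.camera('wrist'); cv2.imwrite('pics/w3.png',cv2.resize(im,(640,480)))
go([.4515,-.1535,.0235],1.825)
```

```text
tool shift [-0.0016  0.003   0.0562]
tool x yaw 1.825, turn world -0.000 -> rz tool 0.000
```

View pics/w3.png

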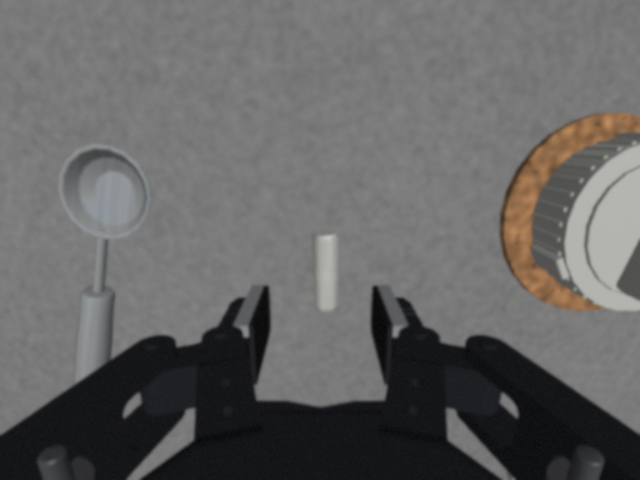

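Bar B lies between the fingers at (327,272), aligned with the tool.

Scaled: 0.057 m is 2.28, 0.03 m is 1.2.

Request:
hand_motion --offsets '[0,0.04,1.2,0,0,0,0.5,0,0.04,2.28,0,0,0,0.5,0,0.04,2.28,0,0,0,0.5,0,0.04,2.28,0,0,0,0,0,0.04,2.28,0,0,0,0,0,0.04,2.28,0,0,0,0,0,0.04,2.28,0,0,0,0]'

```text
time_s: 15.55
eef_pos: [0.4512, -0.1535, 0.0252]
eef_rot: [0.002, 0.611, 0.792, 0.0]
wrist_force: [-2.1, 1.4, 4.5]
opening: 0.137
grasp_force: 59.7
```

Request:
hand_motion --offsets '[0,0,-2,0,0,0,0,0,0,-4,0,0,0,0,0,0,-6.4,0,0,0,0,0,0,-8.8,0,0,0,0,0,0,-8.8,0,0,0,0]'

```text
time_s: 16.18
eef_pos: [0.4528, -0.1546, 0.2503]
eef_rot: [0.007, 0.611, 0.792, 0.001]
wrist_force: [-0.9, 0.7, -0.8]
opening: 0.136
grasp_force: 59.2
```

Run:
```python
from h import *
bars();go([.621,.181,.212],1.825)
```

```text
[0.8387 0.3138 2.1914] [0.015 0.026]
[ 0.6393 -0.2612 -2.6697] [0.009 0.042]
[ 0.4304 -0.3125  3.1108] [0.007 0.037]
tool shift [0.281  0.2488 0.0346]
tool x yaw 1.827, turn world -0.002 -> rz tool 0.002
```

Request:
hand_motion --offsets '[1.6,1.44,0,0,0,0,0,3.2,2.84,0,0,0,0,0,4.8,4.28,0,0,0,0,0,6.4,5.68,0,0,0,0,0,8,7.12,0,0,0,0,0,9.6,8.56,0,0,0,0,0,11.24,9.96,0,0,0,0,0,11.24,9.96,0.8,0,0,0,0,11.24,9.96,1.32,0,0,0,0,11.24,9.96,1.32,0,0,0,0]'

```text
time_s: 17.48
eef_pos: [0.6177, 0.1807, 0.2075]
eef_rot: [-0.002, 0.612, 0.791, -0.002]
wrist_force: [0.2, 0.4, 0.3]
opening: 0.145
grasp_force: 59.2
```

Request:
hand_motion --offsets '[0,0,0,0,0,0,0,0,0,0,0,0,0,0.5,0,0,0,0,0,0,0.5,0,0,0,0,0,0,0.5,0,0,-1.2,0,0,0,0.5,0,0,-2,0,0,0,0.5]'

```text
time_s: 18.23
eef_pos: [0.6199, 0.1821, 0.2619]
eef_rot: [0.001, 0.611, 0.792, 0.001]
wrist_force: [0.7, -0.8, 0.4]
opening: 0.502
grasp_force: 0.0
```

Run:
```python
from h import *
im=bars();go([.4335,-.3125,.08],0)
im=vision.camera('side'); uv=proj('side',[.62,.18,.15])[0]; x,y=int(uv[0]),int(uv[1]); crop(im,x-40,y-30,x+40,y+35,6,'s3.png')
```

```text
[0.8386 0.3127 2.0891] [0.016 0.027]
[ 0.6257  0.2528 -2.6431] [0.006 0.046]
[ 0.6393 -0.2612 -2.6697] [0.009 0.042]
[ 0.434  -0.3123 -3.1364] [0.007 0.043]
tool shift [-0.4309 -0.308   0.1837]
tool x yaw 1.827, turn world 1.315 -> rz tool -1.315
```

View pics/s3.png

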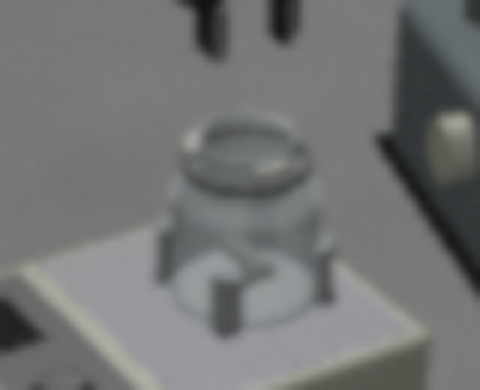

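Two bars are now crossed on the jar floor, near (245,262). Next is bar C.

Scaled: -0.18 m is -7.2, -0.135 m is -5.4, 0.9 rad is 4.5.

Request:
hand_motion --offsets '[-1.8,-1.28,0,0,0,0.9,0.5,-3.6,-2.56,0,0,0,1.8,0.5,-5.4,-3.84,0,0,0,2.7,0.5,-7.2,-5.12,0,0,0,3.6,0.5,-9,-6.4,0,0,0,4.5,0.5,-10.8,-7.68,0,0,0,5.4,0.5,-12.6,-8.96,1.6,0,0,6.3,0.5,-14.4,-10.24,3.2,0,0,7.2,0.5,-16,-11.52,4.8,0,0,8.1,0.5,-17.24,-12.32,6.4,0,0,9,0.5]'

```text
time_s: 19.58
eef_pos: [0.4312, -0.3108, 0.1031]
eef_rot: [0.001, 1.0, 0.01, 0.0]
wrist_force: [0.3, -0.3, -0.3]
opening: 0.501
grasp_force: 0.0
```

Request:
hand_motion --offsets '[0,0,0.8,0,0,0.135,0.5,0,0,0.8,0,0,0.135,0.5,0,0,0.8,0,0,0.135,0.5]'

```text
time_s: 19.95
eef_pos: [0.4325, -0.3091, 0.0849]
eef_rot: [0.0, 1.0, 0.001, 0.0]
wrist_force: [0.1, -0.1, 0.3]
opening: 0.501
grasp_force: 0.0
```

Run:
```python
from h import *
P=vision.camera_params('wrist');im=vision.camera('wrist'); g=cv2.cvtColor(im,cv2.COLOR_BGR2GRAY); m=(g>150).astype(np.uint8)
n,l,st,c=cv2.connectedComponentsWithStats(m)
for i in range(1,n):
    if st[i][4]>80:
        W=np.array([unproj('wrist',q,.010,P)[:2] for q in np.argwhere(l==i)[:,::-1].astype(float)]);e,v=np.linalg.eigh(np.cov(W.T)); print(c[i],st[i],W.mean(0).round(4),np.arctan2(*v[::-1,1]).round(3),np.sqrt(12*e).round(3))
go([.434,-.3123,.0235],0)
```

```text
[162.74024896  66.05186722] [ 126   30   65   69 2410] [ 0.5291 -0.2496] 1.206 [0.033 0.034]
[262.30630631 207.81853282] [256 180  14  59 777] [ 0.4335 -0.314 ] 3.138 [0.01  0.043]
[442.50361944 284.7073423 ] [418 268  46  37 967] [ 0.3683 -0.4594] 0.978 [0.019 0.04 ]
tool shift [0.0011 0.003  0.0619]
tool x yaw 0.001, turn world -0.001 -> rz tool 0.001
```

Scaled: 0.004 m is 0.16, 0.0615 m is 2.46.

Request:
hand_motion --offsets '[0.04,0.16,1.2,0,0,0,0.5,0.04,0.16,2.46,0,0,0,0.5,0.04,0.16,2.46,0,0,0,0.5,0.04,0.16,2.46,0,0,0,0,0.04,0.16,2.46,0,0,0,0,0.04,0.16,2.46,0,0,0,0,0.04,0.16,2.46,0,0,0,0]'

```text
time_s: 20.88
eef_pos: [0.4342, -0.3142, 0.0249]
eef_rot: [0.001, 1.0, -0.0, 0.001]
wrist_force: [0.2, 1.3, 7.6]
opening: 0.137
grasp_force: 60.6
```

Request:
hand_motion --offsets '[0,0,-2,0,0,0,0,0,0,-4,0,0,0,0,0,0,-6.4,0,0,0,0,0,0,-8.8,0,0,0,0,0,0,-8.8,0,0,0,0]'

```text
time_s: 21.5
eef_pos: [0.4354, -0.3157, 0.25]
eef_rot: [0.005, 1.0, 0.0, 0.004]
wrist_force: [0.3, 0.1, -1.0]
opening: 0.139
grasp_force: 59.7
```

Run:
```python
from h import *
bars();go([.621,.181,.212],0)
```

```text
[0.8383 0.3127 2.1209] [0.017 0.026]
[ 0.6384 -0.2614 -2.6956] [0.009 0.044]
tool shift [ 0.1867 -0.4956  0.0327]
tool x yaw 0.000, turn world -0.000 -> rz tool 0.000
```

Request:
hand_motion --offsets '[0.8,-2.2,0,0,0,0,0,1.6,-4.4,0,0,0,0,0,2.4,-6.6,0,0,0,0,0,3.2,-8.8,0,0,0,0,0,4,-11,0,0,0,0,0,4.8,-13.2,0,0,0,0,0,5.6,-15.4,0,0,0,0,0,6.4,-17.6,0,0,0,0,0,7.48,-19.84,0,0,0,0,0,7.48,-19.84,0,0,0,0,0]'

```text
time_s: 22.8
eef_pos: [0.6196, 0.1867, 0.2401]
eef_rot: [-0.0, 1.0, 0.002, -0.002]
wrist_force: [0.0, 0.0, 0.2]
opening: 0.141
grasp_force: 59.7
```

Request:
hand_motion --offsets '[0,0,0.8,0,0,0,0,0,0,1.32,0,0,0,0,0,0,1.32,0,0,0,0,0,0,1.32,0,0,0,0]'

```text
time_s: 23.3
eef_pos: [0.6202, 0.1819, 0.21]
eef_rot: [-0.0, 1.0, -0.001, 0.0]
wrist_force: [0.8, -0.1, 0.9]
opening: 0.14
grasp_force: 59.7
```

Scaled: -0.05 m is -2, -0.03 m is -1.2.

Request:
hand_motion --offsets '[0,0,0,0,0,0,0.5,0,0,0,0,0,0,0.5,0,0,0,0,0,0,0.5,0,0,-1.2,0,0,0,0.5,0,0,-2,0,0,0,0.5]'

```text
time_s: 23.92
eef_pos: [0.6205, 0.1829, 0.2613]
eef_rot: [-0.0, 1.0, -0.0, 0.001]
wrist_force: [0.9, 0.3, 1.2]
opening: 0.497
grasp_force: 0.0
```

Run:
```python
from h import *
bars();go([.6388,-.2613,.08],.455)
```

```text
[0.8383 0.3127 2.1209] [0.017 0.026]
[0.6477 0.1795 2.3188] [0.016 0.03 ]
[ 0.6203  0.2489 -2.6374] [0.006 0.044]
[ 0.6393 -0.2612 -2.6697] [0.009 0.042]
tool shift [0.0159 0.4445 0.1845]
tool x yaw 0.000, turn world 0.455 -> rz tool -0.455
```

Scaled: 0.444 m is 17.76, 0.41 m is 16.4, -0.455 rad is -2.275.

Request:
hand_motion --offsets '[0.08,2.4,0,0,0,-0.5,0.5,0.16,4.8,0,0,0,-1,0.5,0.24,7.2,0,0,0,-1.5,0.5,0.32,9.6,0,0,0,-2,0.5,0.4,12,0,0,0,-2.275,0.5,0.48,14.4,1.2,0,0,-2.275,0.5,0.56,16.4,2.4,0,0,-2.275,0.5,0.64,17.76,4.4,0,0,-2.275,0.5,0.64,17.76,6.4,0,0,-2.275,0.5,0.64,17.76,7.2,0,0,-2.275,0.5]'

```text
time_s: 25.22
eef_pos: [0.6337, -0.2604, 0.0756]
eef_rot: [-0.002, 0.974, 0.225, -0.002]
wrist_force: [0.2, 0.3, 1.2]
opening: 0.497
grasp_force: 0.0
```

Request:
hand_motion --offsets '[0,0,0,0,0,0,0.5,0,0,0,0,0,0,0.5]'

```text
time_s: 25.48
eef_pos: [0.6377, -0.2615, 0.0825]
eef_rot: [0.001, 0.974, 0.226, 0.001]
wrist_force: [0.5, -0.3, -0.6]
opening: 0.502
grasp_force: 0.0
```

Run:
```python
from h import *
P=vision.camera_params('wrist');im=vision.camera('wrist'); g=cv2.cvtColor(im,cv2.COLOR_BGR2GRAY); m=(g>150).astype(np.uint8)
n,l,st,c=cv2.connectedComponentsWithStats(m)
for i in range(1,n):
    if st[i][4]>80:
        W=np.array([unproj('wrist',q,.010,P)[:2] for q in np.argwhere(l==i)[:,::-1].astype(float)]);e,v=np.linalg.eigh(np.cov(W.T)); print(c[i],st[i],W.mean(0).round(4),np.arctan2(*v[::-1,1]).round(3),np.sqrt(12*e).round(3))
go([.6388,-.2613,.0237],.455)
```

```text
[ 11.64893617 106.55319149] [  4 100  16  15  94] [ 0.6315 -0.0812] 1.266 [0.004 0.012]
[ 16.45496454 168.39148936] [   0  104   39  125 2820] [ 0.5904 -0.0953] -2.899 [0.028 0.081]
[257.60969388 210.42219388] [251 182  15  60 784] [ 0.6383 -0.2631] -2.718 [0.009 0.043]
tool shift [ 0.0008 -0.0001  0.0591]
tool x yaw 0.456, turn world -0.001 -> rz tool 0.001
```

Request:
hand_motion --offsets '[0,0.04,1.2,0,0,0.15,0.5,0,0.04,2.32,0,0,0.15,0.5,0,0.04,2.32,0,0,0.15,0.5,0,0.04,2.32,0,0,0.15,0,0,0.04,2.32,0,0,0.15,0,0,0.04,2.32,0,0,0.15,0,0,0.04,2.32,0,0,0.15,0]'

```text
time_s: 26.4
eef_pos: [0.6382, -0.263, 0.0246]
eef_rot: [0.001, 0.978, 0.211, 0.002]
wrist_force: [-0.1, 0.6, 6.5]
opening: 0.141
grasp_force: 61.3
```

Request:
hand_motion --offsets '[0,0,-2,0,0,0,0,0,0,-4,0,0,0,0,0,0,-6.4,0,0,0,0,0,0,-8.8,0,0,0,0,0,0,-8.8,0,0,0,0]'

```text
time_s: 27.02
eef_pos: [0.6396, -0.264, 0.2509]
eef_rot: [0.005, 0.977, 0.211, 0.005]
wrist_force: [-0.2, -0.1, -0.7]
opening: 0.141
grasp_force: 60.6
```

Run:
```python
from h import *
bars();go([.621,.181,.212],.426)
```

```text
[0.8379 0.3121 2.0063] [0.018 0.026]
[0.5726 0.1373 2.2334] [0.026 0.029]
[0.5577 0.1623 1.3152] [0.011 0.051]
[0.5528 0.2144 1.1995] [0.016 0.03 ]
tool shift [ 0.1674 -0.4118  0.0326]
tool x yaw 0.425, turn world 0.001 -> rz tool -0.001
```

The rows are not in the units I measure in: shifts go in units of 25 mm and turns go in units of 0.2 rad. I convert before sending: -0.412 m is -16.48, -0.364 m is -14.56.

Request:
hand_motion --offsets '[0.8,-2.08,0,0,0,0,0,1.6,-4.16,0,0,0,0,0,2.4,-6.24,0,0,0,0,0,3.4,-8.32,0,0,0,0,0,4.2,-10.4,0,0,0,0,0,5.04,-12.48,0,0,0,0,0,5.92,-14.56,0,0,0,0,0,6.68,-16.48,0,0,0,0,0,6.68,-16.48,0.8,0,0,0,0,6.68,-16.48,1.32,0,0,0,0]'

```text
time_s: 28.32
eef_pos: [0.6174, 0.1817, 0.2057]
eef_rot: [0.0, 0.977, 0.211, -0.002]
wrist_force: [0.4, -0.3, -0.8]
opening: 0.145
grasp_force: 60.5
```

Request:
hand_motion --offsets '[0,0,0,0,0,0,0,0,0,0,0,0,0,0,0,0,0,0,0,0,0.5,0,0,0,0,0,0,0.5,0,0,0,0,0,0,0.5,0,0,-1.2,0,0,0,0.5,0,0,-2,0,0,0,0.5]'

```text
time_s: 29.2
eef_pos: [0.6192, 0.1822, 0.2603]
eef_rot: [0.0, 0.978, 0.211, 0.001]
wrist_force: [-0.3, 0.5, 1.5]
opening: 0.496
grasp_force: 0.0
```

Run:
```python
from h import *
go([.5965,-.0852,.17],1.535)
print(ctrl.get_obs()['q'])
```

```text
tool shift [-0.1311  0.2342  0.0903]
tool x yaw 0.425, turn world 1.110 -> rz tool -1.110
[1.02573893e-01 3.26141742e-01 1.40785204e+00 3.55944142e-05
 1.40607921e+00 1.24848258e+00]
```

Go above the cap, then take side, top and wrist pictures in one sheet.

Scaled: 0.234 m is 9.36, 0.2 m is 8, -1.11 rad is -5.55.

Request:
hand_motion --offsets '[-1.2,2,0,0,0,-0.9,0.6,-2.4,4,0,0,0,-1.8,0.6,-3.6,6,0.4,0,0,-2.7,0.6,-4.8,8,1.6,0,0,-3.6,0.6,-5.24,9.36,2.8,0,0,-4.5,0.6,-5.24,9.36,3.6,0,0,-5.4,0.6,-5.24,9.36,3.6,0,0,-5.55,0.6,-5.24,9.36,3.6,0,0,-5.55,0.6]'

```text
time_s: 30.2
eef_pos: [0.5966, -0.0848, 0.17]
eef_rot: [0.001, 0.72, 0.694, 0.0]
wrist_force: [0.1, 0.1, 0.6]
opening: 0.606
grasp_force: 0.0
```

Run:
```python
from h import *
t=bars(); s=vision.camera('side'); w=vision.camera('wrist')
uv=proj('side',[.62,.18,.14])[0]; x,y=int(uv[0]),int(uv[1])
f=lambda a,W,H:cv2.resize(a,(W,H),interpolation=cv2.INTER_CUBIC)
A=np.hstack([f(s[y-34:y+34,x-45:x+45],400,300),f(w,400,300)]); B=np.hstack([f(t[110:300,160:400],400,300),f(s[100:384,130:500],400,300)])
cv2.imwrite('pics/m1.png',np.vstack([A,B])); go([.5965,-.0852,.061],1.535)
```

```text
[0.8381 0.3123 2.0437] [0.017 0.026]
tool shift [-0.0005 -0.0005  0.1093]
tool x yaw 1.534, turn world 0.001 -> rz tool -0.001
```

View pics/m1.png

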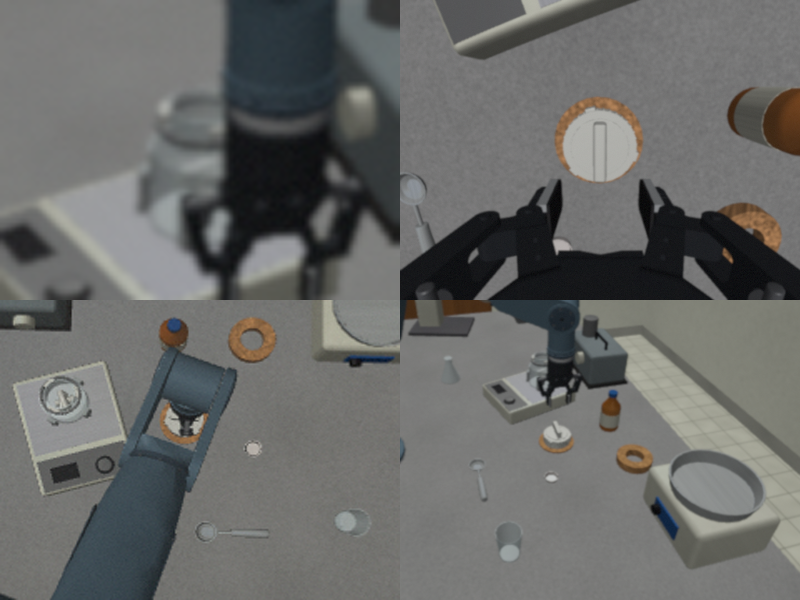

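The bench is clear of stir bars, and they show white inside the jar (bottom-left panel, about (65,400)). The cap is undisturbed on the mat (wrist panel, about (600,145)). Gripping the cap now.

Request:
hand_motion --offsets '[0,0,2,0,0,0,0.6,0,0,3.6,0,0,0,0.6,0,0,4.32,0,0,0,0.6,0,0,4.32,0,0,0,0.6,0,0,4.32,0,0,0,0,0,0,4.32,0,0,0,0,0,0,4.32,0,0,0,0,0,0,4.32,0,0,0,0,0,0,4.32,0,0,0,0]'

```text
time_s: 31.48
eef_pos: [0.5973, -0.0856, 0.0628]
eef_rot: [0.002, 0.72, 0.694, 0.001]
wrist_force: [-0.5, 0.1, 6.3]
opening: 0.152
grasp_force: 60.1
```

Request:
hand_motion --offsets '[0,0,-2,0,0,0,0,0,0,-4.4,0,0,0,0,0,0,-6.8,0,0,0,0,0,0,-8.8,0,0,0,0,0,0,-8.8,0,0,0,0]'

```text
time_s: 32.1
eef_pos: [0.5983, -0.0859, 0.287]
eef_rot: [0.005, 0.72, 0.694, 0.002]
wrist_force: [0.3, -0.5, -1.5]
opening: 0.15
grasp_force: 59.2
```

Run:
```python
from h import *
go([.621,.1812,.25],1.535)
t=vision.camera('top');uv=proj('top',[.62,.18,.1])[0]; x,y=int(uv[0]),int(uv[1]); crop(t,x-20,y-20,x+20,y+20,14,'j1.png')
```

```text
tool shift [0.2678 0.0127 0.0363]
tool x yaw 1.535, turn world 0.000 -> rz tool -0.000
```

View pics/j1.png

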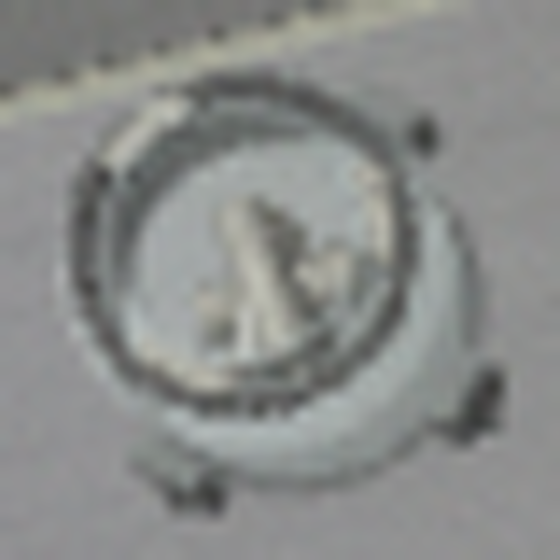

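The bars are in the jar: one long bar at about (265,270), with others under and behind it. The three neck lugs at (145,130), (380,210) and (175,370) put the locked yaw near 39°, which agrees with the cap as held. Moving the cap over the neck.

Request:
hand_motion --offsets '[2,0.08,0,0,0,0,0,4,0.16,0,0,0,0,0,6,0.28,0,0,0,0,0,8,0.4,0,0,0,0,0,10,0.48,0,0,0,0,0,10.72,0.508,0,0,0,0,0,10.72,0.508,0.8,0,0,0,0,10.72,0.508,1.32,0,0,0,0,10.72,0.508,1.32,0,0,0,0,10.72,0.508,1.32,0,0,0,0]'

```text
time_s: 33.4
eef_pos: [0.6185, 0.1811, 0.2478]
eef_rot: [0.0, 0.72, 0.694, -0.0]
wrist_force: [0.4, 0.5, -0.1]
opening: 0.15
grasp_force: 59.2
```

Run:
```python
from h import *
go([.621,.1812,.233],1.535)
t=proj('top',[.62,.18,.1])[0].astype(int); print('rim',unproj('top',((243+.5)/14-.5+t[0]-20,(243+.5)/14-.5+t[1]-20),.185))
```

```text
tool shift [0.0002 0.0025 0.0148]
tool x yaw 1.533, turn world 0.002 -> rz tool -0.002
rim [0.61875702 0.17949064 0.185     ]
```

Scaled: 0.018 m is 0.72, 0.016 m is 0.64.

Request:
hand_motion --offsets '[0,0.08,0.16,0,0,0,0,0,0.08,0.36,0,0,0,0,0,0.08,0.52,0,0,0,0,0,0.08,0.64,0,0,0,0,0,0.08,0.72,0,0,0,0,0,0.08,0.72,0,0,0,0]'

```text
time_s: 34.15
eef_pos: [0.6206, 0.182, 0.2299]
eef_rot: [0.0, 0.72, 0.694, 0.0]
wrist_force: [2.8, -2.5, 0.2]
opening: 0.148
grasp_force: 59.3
```

Run:
```python
from h import *
o=ctrl.get_obs();print(o['wrist_force'],o['torque']);go([.621,.1812,.2295],1.535)
```

```text
[ 2.80940032 -2.51720903  0.19610937] [-0.38436082 -0.56372061  0.07574373]
tool shift [-0.0008  0.0004  0.0004]
tool x yaw 1.535, turn world 0.000 -> rz tool -0.000
```

Request:
hand_motion --offsets '[-0.028,0.024,0.12,0,0,0,0,-0.028,0.024,0.24,0,0,0,0,-0.028,0.024,0.36,0,0,0,0,-0.028,0.024,0.36,0,0,0,0]'

```text
time_s: 34.65
eef_pos: [0.6209, 0.1818, 0.2223]
eef_rot: [0.0, 0.72, 0.694, 0.001]
wrist_force: [-2.4, -1.2, 8.4]
opening: 0.152
grasp_force: 60.7
```

Run:
```python
from h import *
o=ctrl.get_obs();print(o['wrist_force'],o['torque'],o['eef_pos'])
```

```text
[-2.3518169  -1.1745326   8.35563355] [-0.23545984  0.34816284 -0.03808516] [0.62090976 0.18183383 0.22234425]
```

Request:
hand_motion --offsets '[0,0,0.032,0,0,0,0,0,0,0.064,0,0,0,0,0,0,0.064,0,0,0,0]'

```text
time_s: 35.02
eef_pos: [0.6209, 0.1818, 0.2214]
eef_rot: [0.0, 0.72, 0.694, 0.001]
wrist_force: [-3.6, -0.4, 10.6]
opening: 0.146
grasp_force: 61.0
```

Run:
```python
from h import *
o=ctrl.get_obs();print(o['wrist_force'],o['torque'],o['eef_pos'])
```

```text
[-3.62618825 -0.42888474 10.59924407] [-0.28069478  0.60222289  0.04745731] [0.6209361  0.18182788 0.22139772]
```

Scaled: 0.0014 m is 0.056, 0.0007 m is 0.028.

Request:
hand_motion --offsets '[0,0,0.028,0,0,0,0,0,0,0.056,0,0,0,0,0,0,0.056,0,0,0,0]'

```text
time_s: 35.4
eef_pos: [0.621, 0.1819, 0.2203]
eef_rot: [0.0, 0.72, 0.694, 0.001]
wrist_force: [-3.5, -1.2, 12.8]
opening: 0.15
grasp_force: 61.2
```

Run:
```python
from h import *
o=ctrl.get_obs();print(o['wrist_force'],o['torque'],o['eef_pos'])
```

```text
[-3.47368066 -1.16306763 12.78904118] [-0.25437926  0.77380997 -0.06936971] [0.62096281 0.18188098 0.22026311]
```

Scaled: 0.95 rad is 4.75.

Request:
hand_motion --offsets '[0,0,0,0,0,0.75,0,0,0,0,0,0,1.5,0,0,0,0,0,0,2.25,0,0,0,0,0,0,3,0,0,0,0,0,0,3.75,0,0,0,0,0,0,4.25,0,0,0,0,0,0,4.75,0,0,0,0,0,0,4.75,0]'

```text
time_s: 36.4
eef_pos: [0.6219, 0.1818, 0.2206]
eef_rot: [0.0, 0.958, 0.288, 0.002]
wrist_force: [-0.4, -1.6, 11.8]
opening: 0.15
grasp_force: 61.0
```

Run:
```python
from h import *
o=ctrl.get_obs();print(o['wrist_force'],o['torque'],o['eef_pos'])
```

```text
[-0.44583136 -1.64688555 11.81304476] [-0.26342282  0.14803082 -0.14939518] [0.62188061 0.18184225 0.22061841]
```

Request:
hand_motion --offsets '[0,0,0,0,0,0.25,0,0,0,0,0,0,0.5,0,0,0,0,0,0,0.75,0,0,0,0,0,0,0.75,0]'

```text
time_s: 36.9
eef_pos: [0.6214, 0.181, 0.2205]
eef_rot: [0.001, 0.976, 0.216, 0.001]
wrist_force: [-2.3, -4.9, 13.8]
opening: 0.153
grasp_force: 61.3
```

Run:
```python
from h import *
o=ctrl.get_obs();print(o['wrist_force'],o['torque'],o['eef_pos'])
```

```text
[-2.28798472 -4.88659388 13.80138797] [-0.76128072  0.53564293  0.4297492 ] [0.62143564 0.18099179 0.22047722]
```

Yaw torque rose to 0.43 N m, so the cap is at the stop. I ease up and then pull gently to test the lock.

Request:
hand_motion --offsets '[0,0,-0.12,0,0,-0.1,0,0,0,-0.24,0,0,-0.1,0,0,0,-0.3,0,0,-0.1,0,0,0,-0.3,0,0,-0.1,0]'

```text
time_s: 37.4
eef_pos: [0.6212, 0.1812, 0.2258]
eef_rot: [0.0, 0.974, 0.225, 0.0]
wrist_force: [2.0, -4.1, 5.5]
opening: 0.152
grasp_force: 60.0
```

Request:
hand_motion --offsets '[0,0,-0.04,0,0,0,0,0,0,-0.08,0,0,0,0,0,0,-0.08,0,0,0,0]'

```text
time_s: 37.78
eef_pos: [0.6211, 0.1811, 0.2259]
eef_rot: [0.0, 0.974, 0.225, 0.0]
wrist_force: [6.8, -2.4, -3.7]
opening: 0.148
grasp_force: 58.9
```

Run:
```python
from h import *
o=ctrl.get_obs();print(o['wrist_force'],o['torque'],o['eef_pos'])
```

```text
[ 6.82962888 -2.37154172 -3.72440415] [-0.56140905 -1.08430034  0.01825498] [0.62112343 0.18111722 0.22592733]
```

The pull meets a hard stop at TCP z 0.226, which puts the cap origin about 99 mm above the jar's, so the cap is locked. Release and go to the key.

Request:
hand_motion --offsets '[0,0,0.04,0,0,0,0,0,0,0.04,0,0,0,0.3,0,0,0.04,0,0,0,0.6,0,0,0.04,0,0,0,0.6,0,0,-1.2,0,0,0,0.6,0,0,-2.8,0,0,0,0.6,0,0,-2.8,0,0,0,0]'

```text
time_s: 38.65
eef_pos: [0.6225, 0.1819, 0.3018]
eef_rot: [0.0, 0.974, 0.226, 0.004]
wrist_force: [-0.0, 0.1, 0.0]
opening: 0.403
grasp_force: 0.0
```

Run:
```python
from h import *
go([.476,.090,.13]); t=vision.camera('top'); s=vision.camera('side')
uv=proj('side',[.56,.14,.14])[0].astype(int); f=lambda a:cv2.resize(a,(400,300),interpolation=cv2.INTER_CUBIC)
cv2.imwrite('pics/m2.png',np.hstack([f(s[uv[1]-50:uv[1]+40,uv[0]-60:uv[0]+60]),f(vision.camera('wrist'))]))
```

```text
tool shift [-0.1732  0.0178  0.1706]
```

View pics/m2.png

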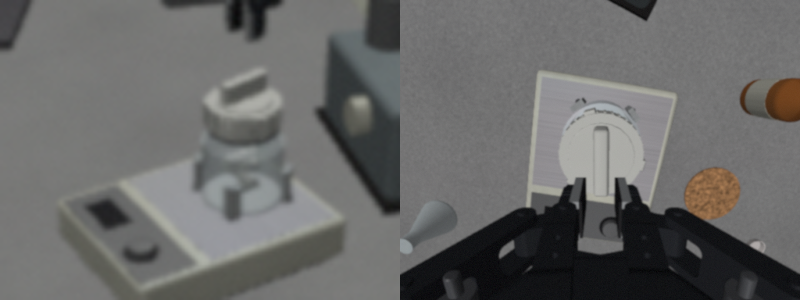

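The cap sits level and locked at about (245,110) in the left panel, with the bars visible in the jar. The key is at (140,247).

Request:
hand_motion --offsets '[-2.4,0.24,0,0,0,0,0,-4.8,0.48,0,0,0,0,0,-6.92,0.72,0.8,0,0,0,0,-6.92,0.72,3.2,0,0,0,0,-6.92,0.72,5.6,0,0,0,0,-6.92,0.72,6.8,0,0,0,0,-6.92,0.72,6.8,0,0,0,0,-6.92,0.72,6.8,0,0,0,0]'

```text
time_s: 39.8
eef_pos: [0.4737, 0.0893, 0.128]
eef_rot: [0.0, 0.974, 0.225, 0.0]
wrist_force: [0.5, -0.1, 1.1]
opening: -0.005
grasp_force: 0.0
```

Run:
```python
from h import *
go([.476,.090,.101])
P=vision.camera_params('wrist');w=vision.camera('wrist'); cv2.imwrite('pics/w4.png',cv2.resize(w,(640,480))); print(proj('wrist',[.476,.09,.082],P)*1.25)
```

```text
tool shift [0.0023 0.0004 0.027 ]
[[320.11883706 275.7921125 ]]
```

View pics/w4.png

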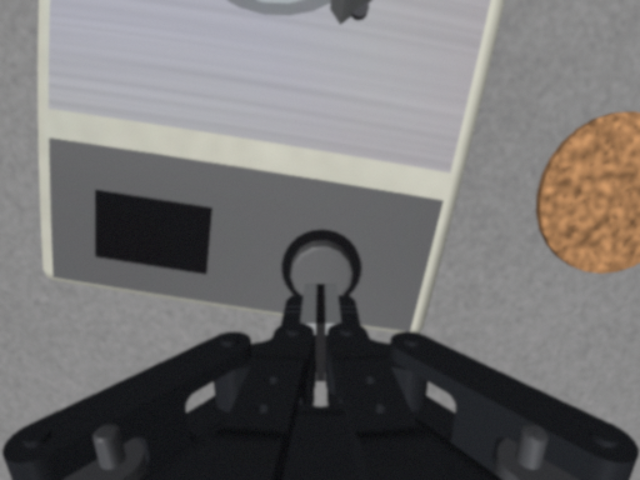

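The key is centred near (321,271), almost under the shut fingertips. Push down.

Scaled: 0.027 m is 1.08, 0.004 m is 0.16.

Request:
hand_motion --offsets '[0.16,0,0.6,0,0,0,0,0.16,0,0.96,0,0,0,0,0.16,0,1.08,0,0,0,0,0.16,0,1.2,0,0,0,0,0.16,0,1.2,0,0,0,0]'

```text
time_s: 40.48
eef_pos: [0.4768, 0.091, 0.097]
eef_rot: [-0.0, 0.974, 0.225, -0.0]
wrist_force: [-0.1, 1.2, -0.3]
opening: 0.001
grasp_force: 0.0
```

Request:
hand_motion --offsets '[0,0,0.08,0,0,0,0,0,0,0.16,0,0,0,0,0,0,0.16,0,0,0,0]'

```text
time_s: 40.85
eef_pos: [0.4771, 0.091, 0.0938]
eef_rot: [0.0, 0.974, 0.225, 0.0]
wrist_force: [-3.1, -0.1, 6.3]
opening: -0.001
grasp_force: 2.9
```

Request:
hand_motion --offsets '[0,0,0.08,0,0,0,0,0,0,0.12,0,0,0,0,0,0,0.12,0,0,0,0]'

```text
time_s: 41.22
eef_pos: [0.4773, 0.091, 0.0933]
eef_rot: [0.0, 0.974, 0.226, -0.0]
wrist_force: [-13.1, -1.1, 32.4]
opening: -0.001
grasp_force: 16.0
```

Request:
hand_motion --offsets '[0,0,0.08,0,0,0,0,0,0,0.12,0,0,0,0,0,0,0.12,0,0,0,0]'

```text
time_s: 41.6
eef_pos: [0.4775, 0.091, 0.0929]
eef_rot: [0.0, 0.974, 0.226, -0.0]
wrist_force: [-24.8, -0.6, 59.2]
opening: 0.002
grasp_force: 29.1
```

Scaled: -0.11 m is -4.4, -0.05 m is -2.

Request:
hand_motion --offsets '[0,0,-0.32,0,0,0,0,0,0,-2,0,0,0,0,-1.2,0,-4.4,0,0,0,0,-1.2,0,-4.4,0,0,0,0]'

```text
time_s: 42.1
eef_pos: [0.4517, 0.0774, 0.2016]
eef_rot: [0.001, 0.974, 0.225, 0.004]
wrist_force: [0.7, 0.3, -0.3]
opening: -0.001
grasp_force: 0.0
```

Run:
```python
from h import *
P=vision.camera_params('wrist'); w=vision.camera('wrist')
uv=proj('wrist',[.476,.09,.076],P)[0].astype(int); print(uv); a=w[max(0,uv[1]-45):uv[1]+45,max(0,uv[0]-60):uv[0]+60]
s=vision.camera('side'); v=proj('side',[.54,.13,.12])[0].astype(int); b=s[v[1]-45:v[1]+45,v[0]-60:v[0]+60]
f=lambda a:cv2.resize(a,(400,300),interpolation=cv2.INTER_CUBIC); cv2.imwrite('pics/m3.png',np.vstack([np.hstack([f(a),f(b)]),np.hstack([f(vision.camera('top')[110:300,160:400]),f(w)])]))
```

```text
[254 161]
```

View pics/m3.png

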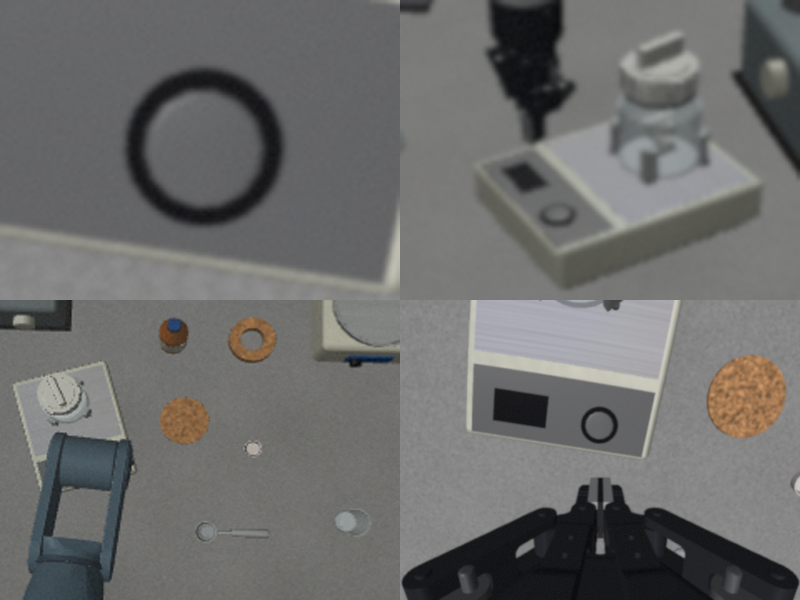

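The key is down flush in its ring (upper-left panel, about (205,145)), the cap is on, and the bench is clear of bars. Handing in.

```bash
python3 -c "
from bench import ctrl, vision
print(ctrl.hand_in())"
```

```text
the job is handed in; nothing more can be done
None
```

All four stir bars are in the jar, the cap is locked on again, the start key was pressed after that and stays down, and the job is handed in at about 42 s (the hand-in returned no verdict).

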